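Close the craft jars with their own wooden lids

ROBOT

A 7-joint arm with a two-finger parallel gripper is mounted at the origin on the work surface. World frame = base frame: x ahead of the robot, y to its left, z up, the work surface at z = 0. Lengths are in m, angles in degrees, forces in N, time in s.
With the tool pointing down it reaches from about 0.425 to 0.875 m from the base axis. Payload 4.7 kg.
Tool frame: the origin (TCP) lies between the finger pads; the fingertips stand 8 mm ahead of it and the grasp point (between the pads) lies 11 mm behind it (env.tip_extent is the distance from the TCP to the fingertips, in m); z points along the fingers, y is the line along which they close (so a half turn about z gives the same grasp; the last joint's range is limited). The gripper opens to 87 mm and grips with 3 to 60 N. Pads are 19 mm wide; open, the fingers measure 117 mm over their backs; the gripper's body (75 mm by 190 mm) begins 51 mm behind the grasp point.
Start: joints at [74.089, 18.392, -4.016, 83.108, 1.295, 78.541, -3.26], TCP at [0.187, -0.623, 0.231] pointing down, gripper open.
Joint ranges: [-163.93, 163.93], [-17.29, 119.83], [-79.2, 71.16], [3.27, 140.29], [-89.18, 269.18], [5.43, 117.66], [-154.24, 154.24]. Speed limits (degrees/s): [147.25, 147.25, 180, 180, 180, 180, 180].

INTERFACE

Orientations are given as [roll, pitch, yaw] about the fixed x, y, z axes, in that order (R = Rz(yaw) Ry(pitch) Rx(roll)).
In Python, from cell import sensors, vision, workorder, env gives the robot as it stands.
- The arm moves only by the tool drive_tool, never from a script. Its argument "moves" is a list of rows, each an object of numbers: "x", "y", "z": the shift along the tool's x, y, z in mm; "rx", "ry", "rz": the turn, a rotation vector about the tool's x, y, z in rad; "fingers": the closure, from -1 (fully open) to 1 (shut). In form: [{"x": .., "y": .., "z": .., "rx": .., "ry": .., "rz": .., "fingers": ..}, ...]. A call has 1 to 20 rows; each row is the pose to reach, as a shift and turn from the pose commanded when the call began, along the tool's axes at that moment; what a row does not reach only later rows make up. A row lasts 1/8 s, in which the tool goes at most 62.5 mm and 10.7 degrees, less where a joint would pass 70% of its speed; a pose out of reach is approached as far as the arm can. A call with a gripper value outside its range is refused whole. The fingers move at their own pace and stop on an object; "force" is the grip in N (left out, the last holds). Time passes only in rows, so rows that repeat a pose let the fingers close. It gives the time, the measured TCP pose, the force, the opening and the grip force at its end, in the units of the state.
- sensors.get_obs(): the state, without advancing time (a new reading comes with each control period).
- vision.read_camera(name): name is "side" or "top"; returns a dict with "image" (400x640x3 uint8, red, green, blue), "fx", "fy", "cx", "cy" (pixels), "k1" (the pictures are not rectified: a ray, as slopes to the right and down, at radius r is drawn at 1 + k1 r^2 times it, then the intrinsics apply), "R" (3x3) and "t" (3): a world point X has camera coordinates R X + t. Camera axes: x right, y down, z forward; pixel columns grow to the right and rows downward; lengths in m; the calibration is good to about 2 mm. A picture is of the moment at which its call begins. There is no depth.
- workorder.sign_off(): hands the job in; it is judged then, once.
The state is a dict: "time_s": time; "qpos": joint angles; "joint_velocities": joint speeds; "effort": joint torques, N m; "tool_pos": TCP position; "tool_rot": TCP orientation; "force": force on the tool from outside, world axes, zero at the start; "wrist_torque": the same for the moment, N m; "grip_width": finger opening in m; "grasp_force": force on a finger pad.
Only numpy, scipy, OpenCV 4.12 (cv2) and the standard library are available. Lean on these libraries where they do the work, as an engineer would, in place of code of your own. Each camera call takes 0.05 s, during which the arm holds its last target. There are 200 camera calls.

TASK

The craft hour is over: close the four open glass jars, each with its own wooden knob lid, the one whose disc is just as wide as the jar, setting it in gently, without dropping it, so that it sits flat on the rim. Leave the jars standing where they are, and leave alone the dark round hand stamp, which is not a lid.

Things in the scene. Friction and masses are not known exactly. Their poses are not given: they have to be found in the camera images.
- lid_50: smallest of four loose light-wood knob lids, standing plug down, 50 mm across, 48 mm tall. Origin: centre of the plug's underside, z up. Plug 0 to 14 mm above it, tapered (24 mm diameter at the bottom, 38 mm at the top); flat disc, 50 mm diameter, 14 to 24 mm; round knob, 22 mm diameter, 24 to 48 mm (straight-sided to 43 mm), the grip from above. About 30 g.
- lid_64: second smallest of four loose light-wood knob lids, standing plug down, 64 mm across, 48 mm tall. Origin: centre of the plug's underside, z up. Plug 0 to 14 mm above it, tapered (38 mm diameter at the bottom, 52 mm at the top); flat disc, 64 mm diameter, 14 to 24 mm; round knob, 22 mm diameter, 24 to 48 mm (straight-sided to 43 mm), the grip from above. About 45 g.
- lid_78: second largest of four loose light-wood knob lids, standing plug down, 78 mm across, 48 mm tall. Origin: centre of the plug's underside, z up. Plug 0 to 14 mm above it, tapered (52 mm diameter at the bottom, 66 mm at the top); flat disc, 78 mm diameter, 14 to 24 mm; round knob, 22 mm diameter, 24 to 48 mm (straight-sided to 43 mm), the grip from above. About 70 g.
- lid_92: largest of four loose light-wood knob lids, standing plug down, 92 mm across, 48 mm tall. Origin: centre of the plug's underside, z up. Plug 0 to 14 mm above it, tapered (66 mm diameter at the bottom, 80 mm at the top); flat disc, 92 mm diameter, 14 to 24 mm; round knob, 22 mm diameter, 24 to 48 mm (straight-sided to 43 mm), the grip from above. About 100 g.
- jar_50: smallest of four open, straight round glass jars, loose on the desk, partly filled with craft bits: 50 mm outer diameter, 60 mm tall, mouth 42 mm. Origin: centre of its underside, z up. With its own 50 mm lid home, the disc lies flat on the rim, the lid's origin 46 mm above the jar's, on its axis. A larger lid stays propped on its plug, a smaller one falls in. About 180 g.
- jar_64: second smallest of four open, straight round glass jars, loose on the desk, partly filled with craft bits: 64 mm outer diameter, 68 mm tall, mouth 56 mm. Origin: centre of its underside, z up. With its own 64 mm lid home, the disc lies flat on the rim, the lid's origin 54 mm above the jar's, on its axis. A larger lid stays propped on its plug, a smaller one falls in. About 260 g.
- jar_78: second largest of four open, straight round glass jars, loose on the desk, partly filled with craft bits: 78 mm outer diameter, 76 mm tall, mouth 70 mm. Origin: centre of its underside, z up. With its own 78 mm lid home, the disc lies flat on the rim, the lid's origin 62 mm above the jar's, on its axis. A larger lid stays propped on its plug, a smaller one falls in. About 360 g.
- jar_92: largest of four open, straight round glass jars, loose on the desk, partly filled with craft bits: 92 mm outer diameter, 84 mm tall, mouth 84 mm. Origin: centre of its underside, z up. With its own 92 mm lid home, the disc lies flat on the rim, the lid's origin 70 mm above the jar's, on its axis. A larger lid stays propped on its plug, a smaller one falls in. About 500 g.
- round_stamp: a dark-wood round hand stamp standing upright on its rubber: 44 mm base diameter, narrow neck, bulb handle 28 mm in diameter, 72 mm tall overall. Not a lid. Origin: centre of its underside.
Mind the look-alikes: they are no part of the job. Leave any purple or turquoise look-alike of the jar_78 alone. What is shaped like the jar_50 but orange is not meant.

How it is judged:
By the outcome, as a careful person would: the job done as asked, in the order asked, and still so for the second after the job is handed in, with the robot touching nothing.
It also fails if it takes over 96 s, if anything falls off the work surface, if the arm or the gripper's body presses on something with over 40 N, if the wrist force passes 120 N, or if a joint passes its speed limit or range.

## Working session

There is one attempt and no reset: what is moved stays moved. The work goes in short steps, Python scripts to look and compute and a tool call to move; the robot and the scene stay as the last step left them, time stands still between calls to the robot, and variables do not carry over. Pictures are saved under pics/ and viewed, at most 14 in all, crops included, and the job is handed in when it is done.

Besides the shell and the picture viewer there is one more tool, called after "Request:" as name([rows], argument=value, ...), one row to a line, values as JSON. drive_tool: Moves the arm, as the interface text tells. Its arguments: {"type":"object","properties":{"moves":{"type":"array"},"force":{"type":"number"}},"required":["moves"]}

```bash
mkdir -p pics; python3 - <<'E'
from cell import sensors, vision, env
import cv2
for n in("top","side"):
    c=vision.read_camera(n); cv2.imwrite(f"pics/{n}0.png",c["image"][:,:,::-1])
    print(n,{k:(v.tolist() if hasattr(v,'tolist') else v) for k,v in c.items() if k!="image"})
print(sensors.get_obs(),env.tip_extent)
E
```

```text
top {'fx': 400.6765160631964, 'fy': 400.6765160631964, 'cx': 320.5183410195655, 'cy': 199.42565885215808, 'k1': -0.02474489324799418, 'R': [[0.017865576550403287, -0.9995434430726652, 0.024366505390878028], [-0.99313800994026, -0.020557616976755493, -0.11512722352309834], [0.11557557867656172, -0.02214248844820792, -0.9930518595818142]], 't': [0.0064383024275984635, 0.5218091643518634, 0.9323745091789705]}
side {'fx': 498.85523545747196, 'fy': 498.85523545747196, 'cx': 322.27270241767553, 'cy': 204.31030364743927, 'k1': -0.05329522820535816, 'R': [[-0.8359277509289532, -0.5484671656744681, -0.02021295138957992], [-0.27230135785072196, 0.4464321232857709, -0.8523792171394206], [0.4765257241110023, -0.7070234278123844, -0.5225333547104063]], 't': [0.4619334440816082, 0.15352056861497856, 1.0957104097414068]}
{'time_s': 0.1, 'qpos': array([74.08852545, 18.43563805, -4.01679529, 83.16718648,  1.29573737,
       78.54179922, -3.25886494]), 'joint_velocities': array([-0.01863864,  0.01207181, -0.08051919, -0.26092344, -0.01532765,
       -0.03933565, -0.07973537]), 'effort': array([ 2.63030834e-04, -4.92570055e+01, -4.05770503e-01, -3.13398135e+01,
       -6.42803684e-02,  3.94310360e-02,  5.32513332e-05]), 'tool_pos': array([ 0.18681775, -0.6220712 ,  0.22956806]), 'tool_rot': array([-1.79900655e+02,  5.78509621e-03,  1.67235396e+01]), 'force': array([-0.41624515,  0.33280116, -0.06555366]), 'wrist_torque': array([ 0.02002145, -0.05391736,  0.00406026]), 'grasp_force': 0.0, 'grip_width': 0.08688134924070204} 0.008
```

View pics/top0.png

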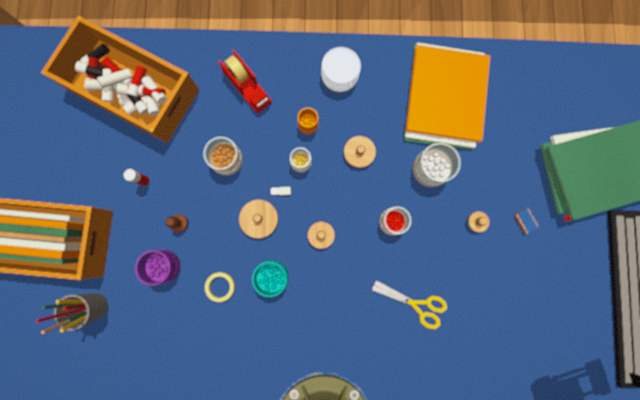

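View pics/side0.png

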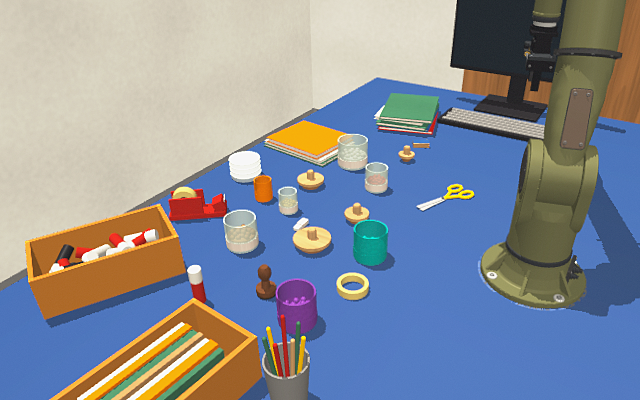

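The top view shows lids at (258,218), (360,151), (321,235) and (479,222). The clear jars are at (222,155), (300,160), (437,165) and (395,221). The decoys are orange (308,120), purple (157,267) and turquoise (269,279), the white dish stack (341,70), the tape ring (220,288) and the stamp (177,223). Next I'll fit sizes and positions.

```bash
cat > h.py <<'E'
import numpy as np, cv2
from cell import sensors, vision, env
def proj(c,X):
    p=np.asarray(X)@np.array(c["R"]).T+c["t"]; s=p[:,:2]/p[:,2:]
    s=s*(1+c["k1"]*(s**2).sum(1,keepdims=True))
    return s*[c["fx"],c["fy"]]+[c["cx"],c["cy"]]
def back(c,uv,z):
    d=(np.array(uv,float)-[c["cx"],c["cy"]])/[c["fx"],c["fy"]]; s=d.copy()
    for _ in range(8): s=d/(1+c["k1"]*(s**2).sum())
    R=np.array(c["R"]); o=-R.T@c["t"]; r=R.T@np.r_[s,1]
    return (o+r*(z-o[2])/r[2])[:2]
A=np.linspace(0,2*np.pi,90)
def circ(x,y,z,d): return np.c_[x+d/2*np.cos(A),y+d/2*np.sin(A),0*A+z]
E
python3 - <<'E'
from h import *
c=vision.read_camera("top"); s=vision.read_camera("side")
hsv=cv2.cvtColor(c["image"],cv2.COLOR_RGB2HSV)
nb=(~((hsv[...,0]>100)&(hsv[...,0]<125)&(hsv[...,1]>110))).astype(np.uint8)
n,l,st,ce=cv2.connectedComponentsWithStats(nb,connectivity=4)
for name,p,H in [("lid",(258,218),.021),("lid",(360,151),.021),("lid",(321,235),.021),("lid",(479,222),.021),("jar",(222,155),.07),("jar",(300,160),.06),("jar",(437,165),.08),("jar",(395,221),.068)]:
    i=l[p[1],p[0]]; print(name,p,st[i],ce[i].round(1),back(c,ce[i],H).round(4), "width mm", (np.linalg.norm(back(c,(st[i][0],ce[i][1]),H)-back(c,(st[i][0]+st[i][2],ce[i][1]),H))*1e3).round(1))
im=c["image"][100:260,190:510,::-1]; cv2.imwrite("pics/topc.png",cv2.resize(im,(800,400),interpolation=cv2.INTER_CUBIC))
im=s["image"][125:275,215:435,::-1]; cv2.imwrite("pics/sidec.png",cv2.resize(im,(792,540),interpolation=cv2.INTER_CUBIC))
E
```

```text
lid (258, 218) [ 238  198   41   42 1322] [257.9 218.5] [0.4735 0.166 ] width mm 98.3
lid (360, 151) [343 135  34  34 905] [359.4 151.2] [ 0.6442 -0.0774] width mm 84.1
lid (321, 235) [307 220  29  30 673] [320.8 234.8] [0.4371 0.0142] width mm 69.7
lid (479, 222) [467 210  24  23 432] [478.4 221.4] [ 0.4767 -0.3703] width mm 59.7
jar (222, 155) [ 202  136   41   40 1252] [222.4 155.4] [0.6151 0.247 ] width mm 94.9
jar (300, 160) [289 146  23  27 509] [300.  159.2] [0.6124 0.0671] width mm 54.1
jar (437, 165) [ 404   41   88  147 9522] [445.2 108.2] [ 0.7391 -0.2736] width mm 211.2
jar (395, 221) [379 205  33  31 821] [395.  220.6] [ 0.4716 -0.1551] width mm 76.6
```

View pics/topc.png

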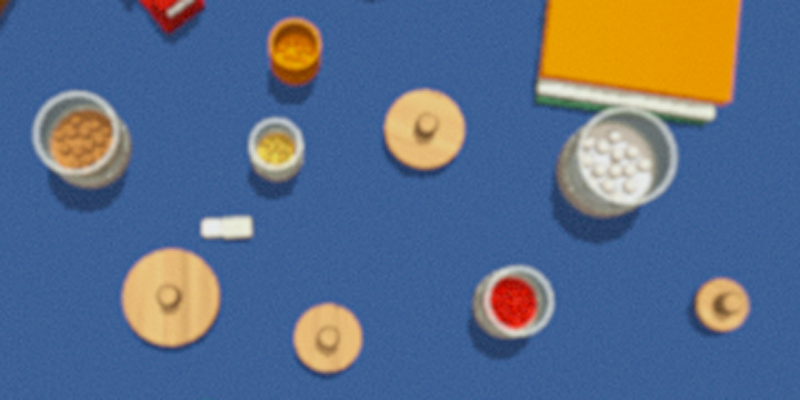

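```bash
cat > fit.py <<'E'
from h import *
from scipy.optimize import minimize
N={"lid_92":(.4735,.166),"lid_78":(.644,-.077),"lid_64":(.437,.014),"lid_50":(.477,-.370),
"jar_78":(.61,.247),"jar_50":(.612,.067),"jar_92":(.60,-.26),"jar_64":(.472,-.155)}
def feat(c):
    im=cv2.GaussianBlur(c["image"].astype(np.float32),(0,0),.8); return im[...,2]-im[...,0]
def outline(c,k,x,y,d):
    H={"92":.084,"78":.076,"64":.068,"50":.060}[k[4:]]
    zs=(.0,H) if k[0]=="j" else (.014,.024)
    p=proj(c,np.vstack([circ(x,y,z,d) for z in zs])).astype(np.float32)
    h=cv2.convexHull(p)[:,0]; q=np.vstack([h,h[:1]]); s=np.r_[0,np.cumsum(np.linalg.norm(np.diff(q,axis=0),axis=1))]
    t=np.linspace(0,s[-1],160,endpoint=False); q=np.c_[np.interp(t,s,q[:,0]),np.interp(t,s,q[:,1])]
    tg=np.roll(q,-1,0)-np.roll(q,1,0); n=np.c_[tg[:,1],-tg[:,0]]; n/=np.linalg.norm(n,axis=1)[:,None]+1e-9
    n*=np.sign(((q-q.mean(0))*n).sum(1))[:,None]; return q,n
def samp(f,q): return cv2.remap(f,q[:,:1].astype(np.float32),q[:,1:].astype(np.float32),cv2.INTER_LINEAR)[:,0]
def fit(k,cams,x0,freed=False):
    d0=int(k[4:])/1e3; fs=[(c,feat(c)) for c in cams]
    def cost(v):
        d=d0 if not freed else d0+v[2]; r=0
        for c,f in fs:
            q,n=outline(c,k,v[0],v[1],d); r-=np.clip(samp(f,q+1.2*n)-samp(f,q-1.2*n),-20,90).mean()
        return r
    best=min((cost([x0[0]+a,x0[1]+b,0]),x0[0]+a,x0[1]+b) for a in np.arange(-.02,.021,.004) for b in np.arange(-.02,.021,.004))
    v0=np.array([best[1],best[2],0][:3 if freed else 2]); sim=np.vstack([v0]+[v0+.004*e for e in np.eye(len(v0))])
    r=minimize(cost,v0,method="Nelder-Mead",options=dict(initial_simplex=sim,xatol=1e-4,fatol=1e-3)); return np.r_[r.x,r.fun]
E
python3 - <<'E'
from fit import *
t=vision.read_camera("top"); s=vision.read_camera("side"); P={}
for k,x0 in N.items():
    r=[fit(k,c,x0) for c in ([t],[s],[t,s])]; fr=fit(k,[t,s],x0,True)
    print(k,*[(a[:2]*1e3).round(1) for a in r],"dd",(fr[2]*1e3).round(1),[a[-1].round() for a in r]); P[k]=r[2]
o={}
for nm,c in (("top",t),("side",s)):
    im=c["image"][:,:,::-1]; x,y,w,h=(190,100,320,160) if nm=="top" else (215,125,220,150); z=800/w
    im=cv2.resize(im[y:y+h,x:x+w],None,fx=z,fy=z,interpolation=cv2.INTER_CUBIC)
    for k,v in P.items():
        q=(outline(c,k,v[0],v[1],int(k[4:])/1e3)[0]-[x,y]+.5)*z-.5
        cv2.polylines(im,[q.astype(int)],True,(0,0,255) if k[0]=="l" else (0,255,0),1)
    o[nm]=im
    cv2.imwrite(f"pics/fit_{nm}.png",im[:600])
E
```

```text
lid_92 [473.5 166. ] [474.2 166.6] [473.8 166.4] dd 0.7 [np.float64(-90.0), np.float64(-89.0), np.float64(-179.0)]
lid_78 [644. -77.] [642.3 -72.9] [643.2 -75. ] dd 6.0 [np.float64(-90.0), np.float64(-83.0), np.float64(-171.0)]
lid_64 [437.  14.] [441.5  10.8] [438.7  14.2] dd 2.8 [np.float64(-90.0), np.float64(-83.0), np.float64(-172.0)]
lid_50 [ 477. -370.] [ 475.6 -364.6] [ 476.5 -368. ] dd 2.4 [np.float64(-90.0), np.float64(-78.0), np.float64(-165.0)]
jar_78 [620.7 252.4] [621.9 250.4] [621.1 251.5] dd 0.1 [np.float64(-60.0), np.float64(-77.0), np.float64(-135.0)]
jar_50 [617.5  67.7] [619.  66.] [618.   67.3] dd 0.9 [np.float64(-61.0), np.float64(-85.0), np.float64(-145.0)]
jar_92 [ 608.8 -259.3] [ 612.9 -261. ] [ 609.6 -259.3] dd 1.2 [np.float64(-47.0), np.float64(-58.0), np.float64(-103.0)]
jar_64 [ 473.5 -160.7] [ 475.1 -161.7] [ 474.1 -160.8] dd 0.8 [np.float64(-60.0), np.float64(-77.0), np.float64(-137.0)]
```

View pics/fit_top.png

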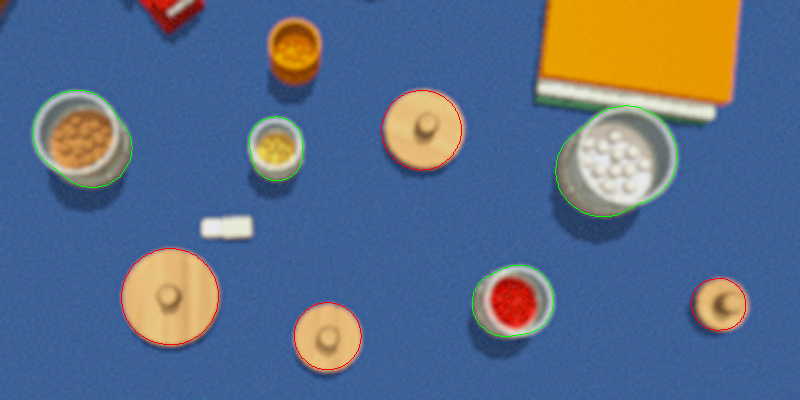

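View pics/fit_side.png

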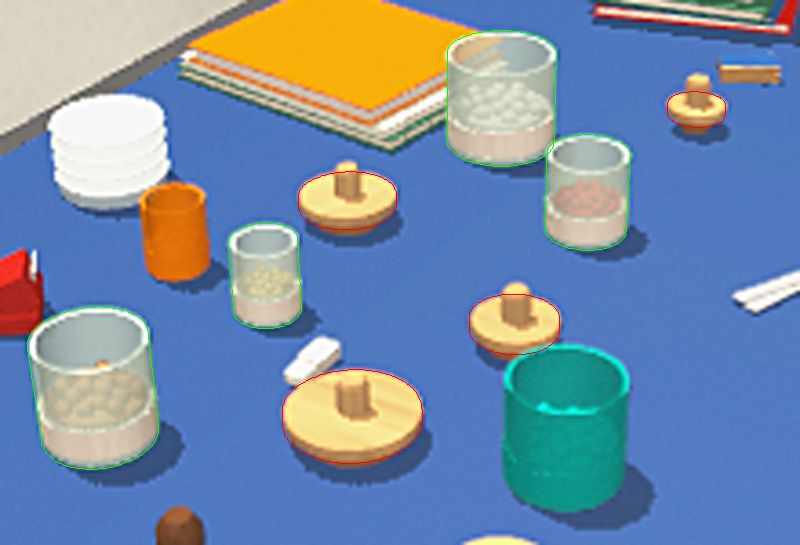

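The overlays confirm the pairings: lid_92 at (258,218), lid_78 at (360,151), lid_64 at (321,235) and lid_50 at (479,222). The jars match their outlines in both views. The lid fits hit the contrast clip, so I'll refit them without it.

```bash
sed -i 's/-20,90)/-20,90 if k[0]=="j" else 400)/; s/1\.2\*n/w*n/g; s/d0=int/w=1.0; d0=int/' fit.py
sed -i 's/^def fit/# lids: unclipped contrast\ndef fit/' fit.py
python3 - <<'E'
from fit import *
t=vision.read_camera("top"); s=vision.read_camera("side")
for k,x0 in N.items():
    r=[fit(k,c,x0) for c in ([t],[s],[t,s])]; fr=fit(k,[t],x0,True)
    print(k,*[(a[:2]*1e3).round(1) for a in r],"dd",(fr[2]*1e3).round(1))
E
```

```text
lid_92 [473.1 165.9] [473.6 165.7] [473.4 165.8] dd 1.8
lid_78 [644.4 -77.3] [644.8 -77.3] [644.6 -77.3] dd 1.3
lid_64 [437.1  14.4] [439.3  11.6] [437.9  13.8] dd 1.8
lid_50 [ 476.5 -370.6] [ 477.9 -370.1] [ 477.2 -370.3] dd 0.9
jar_78 [620.7 252.5] [621.7 250.3] [620.8 251.5] dd 1.8
jar_50 [617.5  67.9] [618.8  66.2] [617.9  67.2] dd 2.5
jar_92 [ 608.9 -259.2] [ 611.8 -260.3] [ 609.8 -259.2] dd 1.6
jar_64 [ 473.5 -160.7] [ 474.6 -161.6] [ 474.  -160.8] dd 2.2
```

Request:
drive_tool([
  {"x":50,"y":-22,"z":0,"rz":0.05,"fingers":-0.15},
  {"x":100,"y":-45,"z":0,"rz":0.1,"fingers":-0.15},
  {"x":150,"y":-68,"z":0,"rz":0.15,"fingers":-0.15},
  {"x":200,"y":-90,"z":0,"rz":0.2,"fingers":-0.15},
  {"x":250,"y":-113,"z":0,"rz":0.25,"fingers":-0.15},
  {"x":300,"y":-135,"z":0,"rz":0.29,"fingers":-0.15},
  {"x":335,"y":-151,"z":0,"rz":0.29,"fingers":-0.15},
  {"x":350,"y":-158,"z":0,"rz":0.29,"fingers":-0.15},
  {"x":350,"y":-158,"z":0,"rz":0.29,"fingers":-0.15},
  {"x":350,"y":-158,"z":0,"rz":0.29,"fingers":-0.15},
], force=15)

```text
invalid input at $.moves[0]: expected keys x, y, z, rx, ry, rz, fingers
```

Request:
drive_tool([
  {"x":50,"y":-22,"z":0,"rx":0,"ry":0,"rz":0.05,"fingers":-0.15},
  {"x":100,"y":-45,"z":0,"rx":0,"ry":0,"rz":0.1,"fingers":-0.15},
  {"x":150,"y":-68,"z":0,"rx":0,"ry":0,"rz":0.15,"fingers":-0.15},
  {"x":200,"y":-90,"z":0,"rx":0,"ry":0,"rz":0.2,"fingers":-0.15},
  {"x":250,"y":-113,"z":0,"rx":0,"ry":0,"rz":0.25,"fingers":-0.15},
  {"x":300,"y":-135,"z":0,"rx":0,"ry":0,"rz":0.29,"fingers":-0.15},
  {"x":335,"y":-151,"z":0,"rx":0,"ry":0,"rz":0.29,"fingers":-0.15},
  {"x":350,"y":-158,"z":0,"rx":0,"ry":0,"rz":0.29,"fingers":-0.15},
  {"x":350,"y":-158,"z":0,"rx":0,"ry":0,"rz":0.29,"fingers":-0.15},
  {"x":350,"y":-158,"z":0,"rx":0,"ry":0,"rz":0.29,"fingers":-0.15},
], force=15)

```text
time_s: 1.65
tool_pos: [0.4749, -0.3727, 0.2305]
tool_rot: [179.9, 0.1, -0.1]
force: [0.1, -0.5, -0.1]
grip_width: 0.0504
grasp_force: 0.0
```

Request:
drive_tool([
  {"x":2,"y":-2,"z":50,"rx":0,"ry":0,"rz":0,"fingers":-0.15},
  {"x":2,"y":-2,"z":100,"rx":0,"ry":0,"rz":0,"fingers":-0.15},
  {"x":2,"y":-2,"z":130,"rx":0,"ry":0,"rz":0,"fingers":-0.15},
  {"x":2,"y":-2,"z":150,"rx":0,"ry":0,"rz":0,"fingers":-0.15},
  {"x":2,"y":-2,"z":150,"rx":0,"ry":0,"rz":0,"fingers":-0.15},
  {"x":2,"y":-2,"z":150,"rx":0,"ry":0,"rz":0,"fingers":-0.15},
  {"x":2,"y":-2,"z":150,"rx":0,"ry":0,"rz":0,"fingers":-0.15},
])

```text
time_s: 2.52
tool_pos: [0.4796, -0.3693, 0.0823]
tool_rot: [179.9, -0.1, 0.1]
force: [0.3, -0.7, 0.1]
grip_width: 0.0504
grasp_force: 0.0
```

```bash
python3 - <<'E'
from h import *
for i in range(3):
    o=sensors.get_obs(); print(o["tool_pos"]*1e3,o["tool_rot"]); c=vision.read_camera("side" if i else "top")
    if i<2: v=c
im=v["image"][100:260,340:480,::-1]; cv2.imwrite("pics/g1.png",cv2.resize(im,None,fx=3.7,fy=3.7,interpolation=cv2.INTER_CUBIC))
E
```

```text
[ 479.61584448 -369.33665321   82.25750581] [ 1.79886899e+02 -1.27508031e-01  9.67230031e-02]
[ 479.51849952 -369.15603917   82.07660466] [ 1.79899374e+02 -1.10459343e-01  1.05305810e-01]
[ 479.35084603 -369.00698098   81.80209547] [ 1.79914428e+02 -8.88625407e-02  1.09088764e-01]
```

View pics/g1.png

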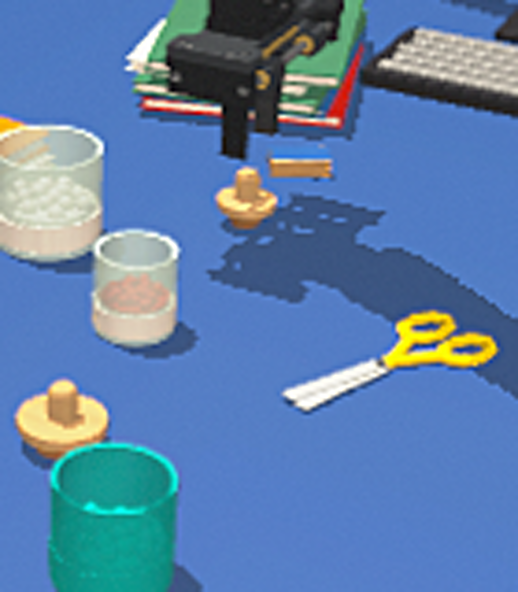

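Request:
drive_tool([
  {"x":-2,"y":1.5,"z":15,"rx":0,"ry":0,"rz":0,"fingers":-0.15},
  {"x":-2,"y":1.5,"z":30,"rx":0,"ry":0,"rz":0,"fingers":-0.15},
  {"x":-2,"y":1.5,"z":40,"rx":0,"ry":0,"rz":0,"fingers":-0.15},
  {"x":-2,"y":1.5,"z":46,"rx":0,"ry":0,"rz":0,"fingers":-0.15},
  {"x":-2,"y":1.5,"z":46,"rx":0,"ry":0,"rz":0,"fingers":-0.15},
  {"x":-2,"y":1.5,"z":46,"rx":0,"ry":0,"rz":0,"fingers":-0.15},
  {"x":-2,"y":1.5,"z":46,"rx":0,"ry":0,"rz":0,"fingers":0.7},
  {"x":-2,"y":1.5,"z":46,"rx":0,"ry":0,"rz":0,"fingers":0.7},
  {"x":-2,"y":1.5,"z":46,"rx":0,"ry":0,"rz":0,"fingers":0.7},
  {"x":-2,"y":1.5,"z":46,"rx":0,"ry":0,"rz":0,"fingers":0.7},
])

```text
time_s: 3.92
tool_pos: [0.4768, -0.3701, 0.0347]
tool_rot: [180.0, -0.0, 0.1]
force: [0.1, 0.4, 0.9]
grip_width: 0.0209
grasp_force: 15.0
```

Request:
drive_tool([
  {"x":0,"y":0,"z":-20,"rx":0,"ry":0,"rz":0,"fingers":0.7},
  {"x":0,"y":0,"z":-60,"rx":0,"ry":0,"rz":0,"fingers":0.7},
  {"x":0,"y":0,"z":-110,"rx":0,"ry":0,"rz":0,"fingers":0.7},
  {"x":8,"y":-25,"z":-160,"rx":0,"ry":0,"rz":0,"fingers":0.7},
  {"x":22,"y":-68,"z":-170,"rx":0,"ry":0,"rz":0,"fingers":0.7},
  {"x":38,"y":-118,"z":-170,"rx":0,"ry":0,"rz":0,"fingers":0.7},
  {"x":54,"y":-168,"z":-170,"rx":0,"ry":0,"rz":0,"fingers":0.7},
  {"x":70,"y":-218,"z":-170,"rx":0,"ry":0,"rz":0,"fingers":0.7},
  {"x":86,"y":-268,"z":-170,"rx":0,"ry":0,"rz":0,"fingers":0.7},
  {"x":102,"y":-318,"z":-170,"rx":0,"ry":0,"rz":0,"fingers":0.7},
  {"x":118,"y":-366,"z":-170,"rx":0,"ry":0,"rz":0,"fingers":0.7},
  {"x":132,"y":-408,"z":-160,"rx":0,"ry":0,"rz":0,"fingers":0.7},
  {"x":141,"y":-438,"z":-140,"rx":0,"ry":0,"rz":0,"fingers":0.7},
  {"x":141,"y":-438,"z":-110,"rx":0,"ry":0,"rz":0,"fingers":0.7},
  {"x":141,"y":-438,"z":-85,"rx":0,"ry":0,"rz":0,"fingers":0.7},
  {"x":141,"y":-438,"z":-75,"rx":0,"ry":0,"rz":0,"fingers":0.7},
  {"x":141,"y":-438,"z":-75,"rx":0,"ry":0,"rz":0,"fingers":0.7},
  {"x":141,"y":-438,"z":-75,"rx":0,"ry":0,"rz":0,"fingers":0.7},
  {"x":141,"y":-438,"z":-75,"rx":0,"ry":0,"rz":0,"fingers":0.7},
])

```text
time_s: 6.3
tool_pos: [0.6177, 0.0683, 0.1108]
tool_rot: [180.0, -0.1, 0.1]
force: [0.4, 0.0, -0.7]
grip_width: 0.0214
grasp_force: 15.0
```

```bash
cat > look.py <<'E'
from h import *
import sys
# crops of both cameras around a world point, side by side
x,y,z=[float(a) for a in sys.argv[1:4]]; out=[]
for n in("top","side"):
    c=vision.read_camera(n); u,v=proj(c,[[x,y,z]])[0].astype(int)
    im=c["image"][max(v-50,0):v+50,max(u-50,0):u+50,::-1]; out.append(cv2.resize(im,(400,400),interpolation=cv2.INTER_CUBIC))
cv2.imwrite(f"pics/{sys.argv[4]}.png",np.hstack(out)); o=sensors.get_obs(); print(o["tool_pos"]*1e3,o["grip_width"],o["grasp_force"],o["force"])
E
python3 look.py .618 .067 .06 p1
```

```text
[617.34829565  68.20468152 110.32912817] 0.021500939536191695 14.998301058076322 [ 0.8564187  -0.18188321 -0.07777045]
```

View pics/p1.png

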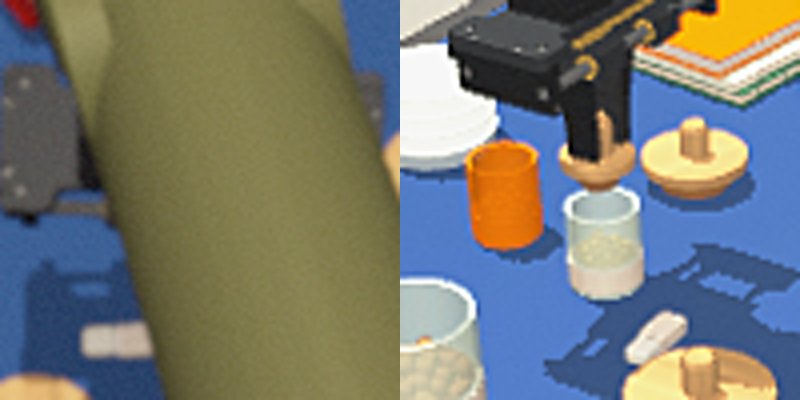

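```bash
cat > chk.py <<'E'
from h import *
import sys
# side view: column extents of held lid disc, predicted from TCP vs observed wood colour; jar rim extents predicted vs seen
d,jx,jy,H=[float(a) for a in sys.argv[1:5]]
c=vision.read_camera("side"); o=sensors.get_obs()["tool_pos"]; z=o[2]-.035
p=np.vstack([proj(c,circ(o[0],o[1],z+k,d)) for k in(.014,.024)])
h=cv2.cvtColor(c["image"],cv2.COLOR_RGB2HSV); m=((h[...,0]>8)&(h[...,0]<25)&(h[...,1]>50)&(h[...,2]>90)).astype(np.uint8)
v0,v1=int(p[:,1].min())-3,int(p[:,1].max())+4; u0,u1=int(p[:,0].min())-8,int(p[:,0].max())+9
s=m[v0:v1,u0:u1]; n,l,st,ce=cv2.connectedComponentsWithStats(s); i=1+st[1:,4].argmax()
q=proj(c,circ(jx,jy,H,d))
print("pred lid u",p[:,0].min(),p[:,0].max(),"v",p[:,1].min(),p[:,1].max(),"| obs u",u0+st[i][0]-.5,u0+st[i][0]+st[i][2]-.5,"v",v0+st[i][1]-.5,v0+st[i][1]+st[i][3]-.5,"| jar rim u",q[:,0].min(),q[:,0].max(),"px/mm",np.ptp(q[:,0])/d/1e3,o*1e3)
E
python3 chk.py .05 .618 .0673 .06
```

```text
pred lid u 276.48137837317256 295.99861399907286 v 173.26000319355603 185.91702752375795 | obs u 276.5 295.5 v 169.5 187.5 | jar rim u 277.46560523486755 296.4851025729073 px/mm 0.38038994676079485 [617.22114899  68.1992943  110.10552582]
```

Request:
drive_tool([
  {"x":0.8,"y":0.8,"z":8,"rx":0,"ry":0,"rz":0,"fingers":0.7},
  {"x":0.8,"y":0.8,"z":15,"rx":0,"ry":0,"rz":0,"fingers":0.7},
  {"x":0.8,"y":0.8,"z":19,"rx":0,"ry":0,"rz":0,"fingers":0.7},
  {"x":0.8,"y":0.8,"z":22,"rx":0,"ry":0,"rz":0,"fingers":0.7},
  {"x":0.8,"y":0.8,"z":24,"rx":0,"ry":0,"rz":0,"fingers":0.7},
  {"x":0.8,"y":0.8,"z":26,"rx":0,"ry":0,"rz":0,"fingers":0.7},
  {"x":0.8,"y":0.8,"z":27,"rx":0,"ry":0,"rz":0,"fingers":0.7},
  {"x":0.8,"y":0.8,"z":27,"rx":0,"ry":0,"rz":0,"fingers":0.7},
  {"x":0.8,"y":0.8,"z":27,"rx":0,"ry":0,"rz":0,"fingers":0.7},
])

```text
time_s: 7.58
tool_pos: [0.6178, 0.0674, 0.0827]
tool_rot: [180.0, -0.0, 0.1]
force: [0.7, 0.4, 0.3]
grip_width: 0.021
grasp_force: 15.0
```

Request:
drive_tool([
  {"x":0,"y":0,"z":0.7,"rx":0,"ry":0,"rz":0,"fingers":0.7},
  {"x":0,"y":0,"z":1.4,"rx":0,"ry":0,"rz":0,"fingers":0.7},
  {"x":0,"y":0,"z":2,"rx":0,"ry":0,"rz":0,"fingers":0.7},
  {"x":0,"y":0,"z":2,"rx":0,"ry":0,"rz":0,"fingers":0.7},
  {"x":0,"y":0,"z":2,"rx":0,"ry":0,"rz":0,"fingers":0.7},
  {"x":0,"y":0,"z":2,"rx":0,"ry":0,"rz":0,"fingers":0.7},
])

```text
time_s: 8.32
tool_pos: [0.6178, 0.0674, 0.0807]
tool_rot: [180.0, -0.0, 0.1]
force: [-0.7, -0.3, 2.4]
grip_width: 0.0214
grasp_force: 15.0
```

Request:
drive_tool([
  {"x":0,"y":0,"z":0,"rx":0,"ry":0,"rz":0,"fingers":0.2},
  {"x":0,"y":0,"z":0,"rx":0,"ry":0,"rz":0,"fingers":0.0},
  {"x":0,"y":0,"z":0,"rx":0,"ry":0,"rz":0,"fingers":-0.1},
  {"x":0,"y":0,"z":0,"rx":0,"ry":0,"rz":0,"fingers":-0.1},
  {"x":0,"y":0,"z":-10,"rx":0,"ry":0,"rz":0,"fingers":-0.1},
  {"x":0,"y":0,"z":-35,"rx":0,"ry":0,"rz":0,"fingers":-0.1},
  {"x":0,"y":0,"z":-70,"rx":0,"ry":0,"rz":0,"fingers":-0.1},
  {"x":-40,"y":12,"z":-90,"rx":0,"ry":0,"rz":0,"fingers":-0.1},
  {"x":-90,"y":26,"z":-90,"rx":0,"ry":0,"rz":0,"fingers":-0.1},
  {"x":-140,"y":41,"z":-80,"rx":0,"ry":0,"rz":0,"fingers":-0.1},
  {"x":-170,"y":50,"z":-60,"rx":0,"ry":0,"rz":0,"fingers":-0.1},
  {"x":-181,"y":52.5,"z":-40,"rx":0,"ry":0,"rz":0,"fingers":-0.1},
  {"x":-181,"y":52.5,"z":-30,"rx":0,"ry":0,"rz":0,"fingers":-0.1},
  {"x":-181,"y":52.5,"z":-20,"rx":0,"ry":0,"rz":0,"fingers":-0.1},
  {"x":-181,"y":52.5,"z":-20,"rx":0,"ry":0,"rz":0,"fingers":-0.1},
  {"x":-181,"y":52.5,"z":-20,"rx":0,"ry":0,"rz":0,"fingers":-0.1},
])

```text
time_s: 10.32
tool_pos: [0.4376, 0.0149, 0.1009]
tool_rot: [-180.0, -0.0, 0.1]
force: [-0.3, -0.4, 0.2]
grip_width: 0.0482
grasp_force: 0.0
```

```bash
python3 look.py .53 .067 .06 p2
```

```text
[437.45222262  14.80484153 100.95042161] 0.04771199992635394 0.0 [-0.68237232  0.66502172  0.36692089]
```

View pics/p2.png

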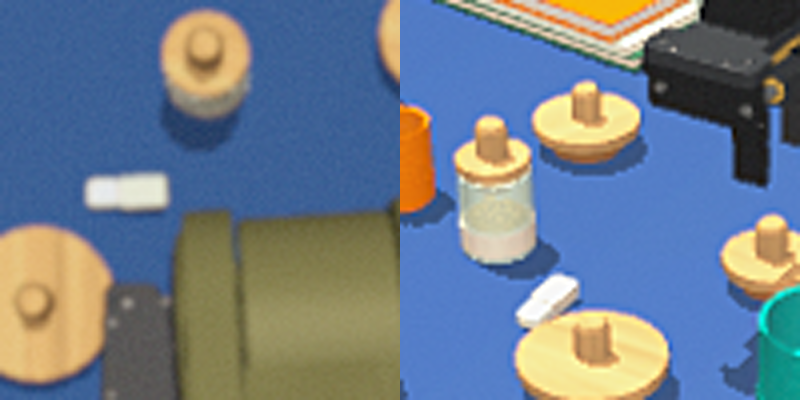

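Lid_50 sits flat and centred on its jar: crop (205,60) in the top view, (492,160) in the side view. Next is lid_64.

Request:
drive_tool([
  {"x":0,"y":0,"z":25,"rx":0,"ry":0,"rz":0,"fingers":-0.1},
  {"x":0,"y":0,"z":45,"rx":0,"ry":0,"rz":0,"fingers":-0.1},
  {"x":0,"y":0,"z":60,"rx":0,"ry":0,"rz":0,"fingers":-0.1},
  {"x":0,"y":0,"z":66,"rx":0,"ry":0,"rz":0,"fingers":-0.1},
  {"x":0,"y":0,"z":66,"rx":0,"ry":0,"rz":0,"fingers":-0.1},
  {"x":0,"y":0,"z":66,"rx":0,"ry":0,"rz":0,"fingers":-0.1},
  {"x":0,"y":0,"z":66,"rx":0,"ry":0,"rz":0,"fingers":0.7},
  {"x":0,"y":0,"z":66,"rx":0,"ry":0,"rz":0,"fingers":0.7},
  {"x":0,"y":0,"z":66,"rx":0,"ry":0,"rz":0,"fingers":0.7},
  {"x":0,"y":0,"z":66,"rx":0,"ry":0,"rz":0,"fingers":0.7},
])

```text
time_s: 11.68
tool_pos: [0.4369, 0.0145, 0.0346]
tool_rot: [180.0, -0.0, 0.1]
force: [-0.8, -0.4, 0.4]
grip_width: 0.0213
grasp_force: 15.0
```

Request:
drive_tool([
  {"x":0,"y":0,"z":-20,"rx":0,"ry":0,"rz":0,"fingers":0.7},
  {"x":0,"y":0,"z":-60,"rx":0,"ry":0,"rz":0,"fingers":0.7},
  {"x":0,"y":0,"z":-105,"rx":0,"ry":0,"rz":0,"fingers":0.7},
  {"x":6,"y":30,"z":-120,"rx":0,"ry":0,"rz":0,"fingers":0.7},
  {"x":17,"y":80,"z":-120,"rx":0,"ry":0,"rz":0,"fingers":0.7},
  {"x":27,"y":130,"z":-120,"rx":0,"ry":0,"rz":0,"fingers":0.7},
  {"x":34,"y":162,"z":-115,"rx":0,"ry":0,"rz":0,"fingers":0.7},
  {"x":36.5,"y":175,"z":-105,"rx":0,"ry":0,"rz":0,"fingers":0.7},
  {"x":36.5,"y":175,"z":-90,"rx":0,"ry":0,"rz":0,"fingers":0.7},
  {"x":36.5,"y":175,"z":-80,"rx":0,"ry":0,"rz":0,"fingers":0.7},
  {"x":36.5,"y":175,"z":-80,"rx":0,"ry":0,"rz":0,"fingers":0.7},
  {"x":36.5,"y":175,"z":-80,"rx":0,"ry":0,"rz":0,"fingers":0.7},
  {"x":36.5,"y":175,"z":-80,"rx":0,"ry":0,"rz":0,"fingers":0.7},
])

```text
time_s: 13.3
tool_pos: [0.4741, -0.1601, 0.1151]
tool_rot: [180.0, -0.1, 0.1]
force: [1.0, 0.2, -0.4]
grip_width: 0.0212
grasp_force: 15.0
```

```bash
python3 chk.py .064 .474 -.1609 .068
```

```text
pred lid u 365.27487140742494 388.5579153489765 v 150.31726810527442 163.7470536086085 | obs u 364.5 387.5 v 146.5 165.5 | jar rim u 365.1755771160437 388.0555405830662 px/mm 0.35749942917222644 [ 474.03446786 -160.24093786  115.10054813]
```

Request:
drive_tool([
  {"x":-0.7,"y":0,"z":7,"rx":0,"ry":0,"rz":0,"fingers":0.7},
  {"x":-0.7,"y":0,"z":14,"rx":0,"ry":0,"rz":0,"fingers":0.7},
  {"x":-0.7,"y":0,"z":18,"rx":0,"ry":0,"rz":0,"fingers":0.7},
  {"x":-0.7,"y":0,"z":21,"rx":0,"ry":0,"rz":0,"fingers":0.7},
  {"x":-0.7,"y":0,"z":23,"rx":0,"ry":0,"rz":0,"fingers":0.7},
  {"x":-0.7,"y":0,"z":24,"rx":0,"ry":0,"rz":0,"fingers":0.7},
  {"x":-0.7,"y":0,"z":24,"rx":0,"ry":0,"rz":0,"fingers":0.7},
  {"x":-0.7,"y":0,"z":24,"rx":0,"ry":0,"rz":0,"fingers":0.7},
])

```text
time_s: 14.35
tool_pos: [0.473, -0.1604, 0.0907]
tool_rot: [180.0, -0.0, 0.1]
force: [-0.7, -0.0, -0.6]
grip_width: 0.0214
grasp_force: 15.0
```

Request:
drive_tool([
  {"x":0,"y":0,"z":0.7,"rx":0,"ry":0,"rz":0,"fingers":0.7},
  {"x":0,"y":0,"z":1.4,"rx":0,"ry":0,"rz":0,"fingers":0.7},
  {"x":0,"y":0,"z":2,"rx":0,"ry":0,"rz":0,"fingers":0.7},
  {"x":0,"y":0,"z":2,"rx":0,"ry":0,"rz":0,"fingers":0.7},
  {"x":0,"y":0,"z":2,"rx":0,"ry":0,"rz":0,"fingers":0.7},
  {"x":0,"y":0,"z":2,"rx":0,"ry":0,"rz":0,"fingers":0.7},
])

```text
time_s: 15.1
tool_pos: [0.4729, -0.1604, 0.0886]
tool_rot: [180.0, -0.0, 0.1]
force: [-0.5, -0.0, 0.7]
grip_width: 0.0216
grasp_force: 15.0
```

Request:
drive_tool([
  {"x":0,"y":0,"z":0.5,"rx":0,"ry":0,"rz":0,"fingers":0.7},
  {"x":0,"y":0,"z":0.5,"rx":0,"ry":0,"rz":0,"fingers":0.7},
  {"x":0,"y":0,"z":0.5,"rx":0,"ry":0,"rz":0,"fingers":0.2},
  {"x":0,"y":0,"z":0.5,"rx":0,"ry":0,"rz":0,"fingers":0.0},
  {"x":0,"y":0,"z":0.5,"rx":0,"ry":0,"rz":0,"fingers":-0.1},
  {"x":0,"y":0,"z":0.5,"rx":0,"ry":0,"rz":0,"fingers":-0.1},
  {"x":0,"y":0,"z":-10,"rx":0,"ry":0,"rz":0,"fingers":-0.1},
  {"x":0,"y":0,"z":-35,"rx":0,"ry":0,"rz":0,"fingers":-0.1},
  {"x":0,"y":0,"z":-70,"rx":0,"ry":0,"rz":0,"fingers":-0.1},
  {"x":35,"y":-17,"z":-80,"rx":0,"ry":0,"rz":0,"fingers":-0.1},
  {"x":80,"y":-39,"z":-80,"rx":0,"ry":0,"rz":0,"fingers":-0.1},
  {"x":125,"y":-61,"z":-75,"rx":0,"ry":0,"rz":0,"fingers":-0.1},
  {"x":160,"y":-78,"z":-55,"rx":0,"ry":0,"rz":0,"fingers":-0.1},
  {"x":171,"y":-83.5,"z":-35,"rx":0,"ry":0,"rz":0,"fingers":-0.1},
  {"x":171,"y":-83.5,"z":-20,"rx":0,"ry":0,"rz":0,"fingers":-0.1},
  {"x":171,"y":-83.5,"z":-11.5,"rx":0,"ry":0,"rz":0,"fingers":-0.1},
  {"x":171,"y":-83.5,"z":-11.5,"rx":0,"ry":0,"rz":0,"fingers":-0.1},
  {"x":171,"y":-83.5,"z":-11.5,"rx":0,"ry":0,"rz":0,"fingers":-0.1},
])

```text
time_s: 17.35
tool_pos: [0.6439, -0.0773, 0.1011]
tool_rot: [180.0, -0.1, 0.0]
force: [0.2, -1.0, -0.5]
grip_width: 0.048
grasp_force: 0.0
```

```bash
python3 look.py .474 -.12 .06 p3
```

```text
[644.13269441 -77.01424126 101.15317959] 0.04775052289663991 0.0 [0.09257592 0.09593785 0.27049689]
```

View pics/p3.png

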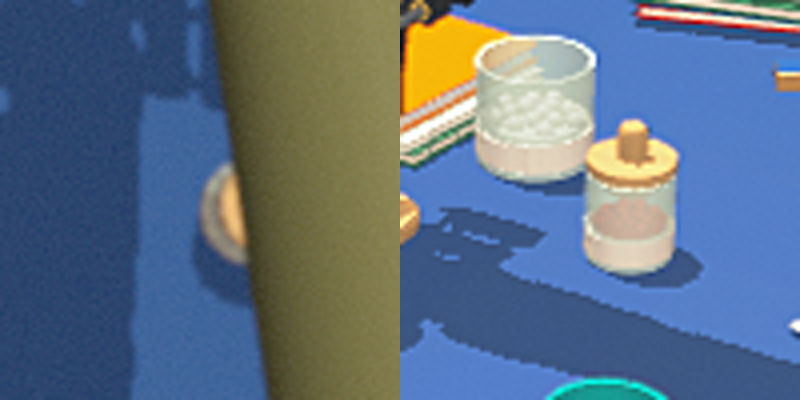

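Lid_64 is flat on its jar, at crop (632,160) in the side view. Next is lid_78.

Request:
drive_tool([
  {"x":0,"y":0,"z":25,"rx":0,"ry":0,"rz":0,"fingers":-0.1},
  {"x":0,"y":0,"z":45,"rx":0,"ry":0,"rz":0,"fingers":-0.1},
  {"x":0,"y":0,"z":60,"rx":0,"ry":0,"rz":0,"fingers":-0.1},
  {"x":0,"y":0,"z":65.5,"rx":0,"ry":0,"rz":0,"fingers":-0.1},
  {"x":0,"y":0,"z":65.5,"rx":0,"ry":0,"rz":0,"fingers":-0.1},
  {"x":0,"y":0,"z":65.5,"rx":0,"ry":0,"rz":0,"fingers":-0.1},
  {"x":0,"y":0,"z":65.5,"rx":0,"ry":0,"rz":0,"fingers":0.7},
  {"x":0,"y":0,"z":65.5,"rx":0,"ry":0,"rz":0,"fingers":0.7},
  {"x":0,"y":0,"z":65.5,"rx":0,"ry":0,"rz":0,"fingers":0.7},
  {"x":0,"y":0,"z":65.5,"rx":0,"ry":0,"rz":0,"fingers":0.7},
], force=20)

```text
time_s: 18.7
tool_pos: [0.6438, -0.0766, 0.0347]
tool_rot: [180.0, -0.0, 0.1]
force: [-0.6, 0.2, 0.7]
grip_width: 0.0208
grasp_force: 20.0
```

Request:
drive_tool([
  {"x":0,"y":0,"z":-20,"rx":0,"ry":0,"rz":0,"fingers":0.7},
  {"x":0,"y":0,"z":-60,"rx":0,"ry":0,"rz":0,"fingers":0.7},
  {"x":0,"y":0,"z":-110,"rx":0,"ry":0,"rz":0,"fingers":0.7},
  {"x":0,"y":-20,"z":-150,"rx":0,"ry":0,"rz":0,"fingers":0.7},
  {"x":-4,"y":-60,"z":-155,"rx":0,"ry":0,"rz":0,"fingers":0.7},
  {"x":-8,"y":-110,"z":-155,"rx":0,"ry":0,"rz":0,"fingers":0.7},
  {"x":-12,"y":-160,"z":-155,"rx":0,"ry":0,"rz":0,"fingers":0.7},
  {"x":-15,"y":-210,"z":-155,"rx":0,"ry":0,"rz":0,"fingers":0.7},
  {"x":-18,"y":-260,"z":-150,"rx":0,"ry":0,"rz":0,"fingers":0.7},
  {"x":-21,"y":-305,"z":-135,"rx":0,"ry":0,"rz":0,"fingers":0.7},
  {"x":-23,"y":-329,"z":-115,"rx":0,"ry":0,"rz":0,"fingers":0.7},
  {"x":-23,"y":-329,"z":-98,"rx":0,"ry":0,"rz":0,"fingers":0.7},
  {"x":-23,"y":-329,"z":-88,"rx":0,"ry":0,"rz":0,"fingers":0.7},
  {"x":-23,"y":-329,"z":-88,"rx":0,"ry":0,"rz":0,"fingers":0.7},
  {"x":-23,"y":-329,"z":-88,"rx":0,"ry":0,"rz":0,"fingers":0.7},
  {"x":-23,"y":-329,"z":-88,"rx":0,"ry":0,"rz":0,"fingers":0.7},
])

```text
time_s: 20.7
tool_pos: [0.6209, 0.252, 0.1235]
tool_rot: [-180.0, -0.1, 0.0]
force: [0.1, 0.5, -0.5]
grip_width: 0.0211
grasp_force: 20.0
```

```bash
python3 chk.py .078 .621 .2516 .076
```

```text
pred lid u 220.09449863196093 254.3219437409387 v 196.31701260072435 217.6785068397444 | obs u 220.5 253.5 v 192.5 219.5 | jar rim u 222.14188179943875 255.40434923306617 px/mm 0.4264418901747105 [620.73842076 252.14342056 123.31496695]
```

Request:
drive_tool([
  {"x":0,"y":0,"z":7,"rx":0,"ry":0,"rz":0,"fingers":0.7},
  {"x":0,"y":0,"z":14,"rx":0,"ry":0,"rz":0,"fingers":0.7},
  {"x":0,"y":0,"z":18,"rx":0,"ry":0,"rz":0,"fingers":0.7},
  {"x":0,"y":0,"z":21,"rx":0,"ry":0,"rz":0,"fingers":0.7},
  {"x":0,"y":0,"z":23,"rx":0,"ry":0,"rz":0,"fingers":0.7},
  {"x":0,"y":0,"z":24,"rx":0,"ry":0,"rz":0,"fingers":0.7},
  {"x":0,"y":0,"z":24,"rx":0,"ry":0,"rz":0,"fingers":0.7},
  {"x":0,"y":0,"z":24,"rx":0,"ry":0,"rz":0,"fingers":0.7},
])

```text
time_s: 21.75
tool_pos: [0.6203, 0.2524, 0.0987]
tool_rot: [180.0, -0.0, 0.1]
force: [0.3, -0.1, -0.4]
grip_width: 0.0208
grasp_force: 20.0
```

Request:
drive_tool([
  {"x":0,"y":0,"z":0.7,"rx":0,"ry":0,"rz":0,"fingers":0.7},
  {"x":0,"y":0,"z":1.4,"rx":0,"ry":0,"rz":0,"fingers":0.7},
  {"x":0,"y":0,"z":2.2,"rx":0,"ry":0,"rz":0,"fingers":0.7},
  {"x":0,"y":0,"z":2.2,"rx":0,"ry":0,"rz":0,"fingers":0.7},
  {"x":0,"y":0,"z":2.2,"rx":0,"ry":0,"rz":0,"fingers":0.7},
  {"x":0,"y":0,"z":2.2,"rx":0,"ry":0,"rz":0,"fingers":0.7},
])

```text
time_s: 22.5
tool_pos: [0.6202, 0.2524, 0.0967]
tool_rot: [180.0, -0.0, 0.1]
force: [-2.0, -1.4, 3.1]
grip_width: 0.0208
grasp_force: 20.0
```

Request:
drive_tool([
  {"x":0,"y":0,"z":0,"rx":0,"ry":0,"rz":0,"fingers":0.2},
  {"x":0,"y":0,"z":0,"rx":0,"ry":0,"rz":0,"fingers":0.0},
  {"x":0,"y":0,"z":0,"rx":0,"ry":0,"rz":0,"fingers":-0.1},
  {"x":0,"y":0,"z":0,"rx":0,"ry":0,"rz":0,"fingers":-0.1},
  {"x":0,"y":0,"z":-10,"rx":0,"ry":0,"rz":0,"fingers":-0.1},
  {"x":0,"y":0,"z":-35,"rx":0,"ry":0,"rz":0,"fingers":-0.1},
  {"x":0,"y":0,"z":-70,"rx":0,"ry":0,"rz":0,"fingers":-0.1},
  {"x":-30,"y":18,"z":-80,"rx":0,"ry":0,"rz":0,"fingers":-0.1},
  {"x":-72,"y":42,"z":-80,"rx":0,"ry":0,"rz":0,"fingers":-0.1},
  {"x":-114,"y":66,"z":-75,"rx":0,"ry":0,"rz":0,"fingers":-0.1},
  {"x":-142,"y":82,"z":-50,"rx":0,"ry":0,"rz":0,"fingers":-0.1},
  {"x":-148,"y":86,"z":-20,"rx":0,"ry":0,"rz":0,"fingers":-0.1},
  {"x":-148,"y":86,"z":-8,"rx":0,"ry":0,"rz":0,"fingers":-0.1},
  {"x":-148,"y":86,"z":-3,"rx":0,"ry":0,"rz":0,"fingers":-0.1},
  {"x":-148,"y":86,"z":-3,"rx":0,"ry":0,"rz":0,"fingers":-0.1},
  {"x":-148,"y":86,"z":-3,"rx":0,"ry":0,"rz":0,"fingers":-0.1},
])

```text
time_s: 24.5
tool_pos: [0.4732, 0.1668, 0.1001]
tool_rot: [-180.0, -0.1, 0.1]
force: [-0.7, 0.3, 0.7]
grip_width: 0.048
grasp_force: 0.0
```

```bash
python3 look.py .60 .22 .08 p4
```

```text
[472.93471197 166.53077867  99.92104537] 0.04778294544251792 0.0 [-0.40718154 -0.44790627  0.37967924]
```

View pics/p4.png

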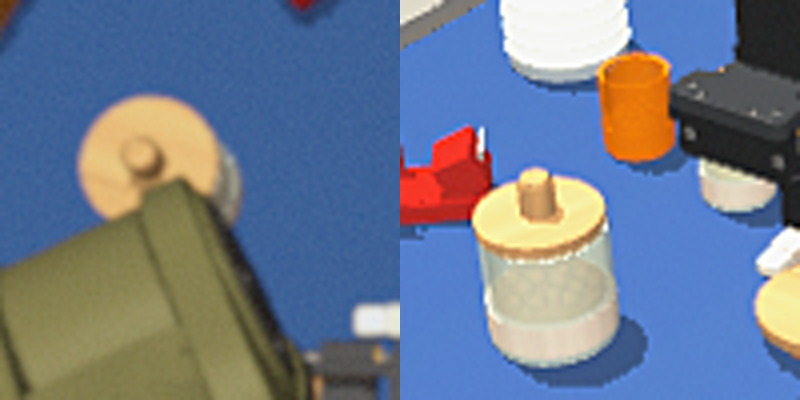

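Lid_78 is on its jar at crop (540,215), perhaps 1–2 mm to the left, so I'll measure it at the end. Next is lid_92.

Request:
drive_tool([
  {"x":0,"y":0,"z":25,"rx":0,"ry":0,"rz":0,"fingers":-0.1},
  {"x":0,"y":0,"z":45,"rx":0,"ry":0,"rz":0,"fingers":-0.1},
  {"x":0,"y":0,"z":60,"rx":0,"ry":0,"rz":0,"fingers":-0.1},
  {"x":0,"y":0,"z":65,"rx":0,"ry":0,"rz":0,"fingers":-0.1},
  {"x":0,"y":0,"z":65,"rx":0,"ry":0,"rz":0,"fingers":-0.1},
  {"x":0,"y":0,"z":65,"rx":0,"ry":0,"rz":0,"fingers":-0.1},
  {"x":0,"y":0,"z":65,"rx":0,"ry":0,"rz":0,"fingers":0.7},
  {"x":0,"y":0,"z":65,"rx":0,"ry":0,"rz":0,"fingers":0.7},
  {"x":0,"y":0,"z":65,"rx":0,"ry":0,"rz":0,"fingers":0.7},
  {"x":0,"y":0,"z":65,"rx":0,"ry":0,"rz":0,"fingers":0.7},
], force=20)

```text
time_s: 25.85
tool_pos: [0.4724, 0.1661, 0.0344]
tool_rot: [180.0, -0.0, 0.1]
force: [0.3, 0.2, 1.1]
grip_width: 0.0216
grasp_force: 20.0
```

Request:
drive_tool([
  {"x":0,"y":0,"z":-20,"rx":0,"ry":0,"rz":0,"fingers":0.7},
  {"x":0,"y":0,"z":-60,"rx":0,"ry":0,"rz":0,"fingers":0.7},
  {"x":0,"y":0,"z":-110,"rx":0,"ry":0,"rz":0,"fingers":0.7},
  {"x":6,"y":20,"z":-150,"rx":0,"ry":0,"rz":0,"fingers":0.7},
  {"x":20,"y":62,"z":-160,"rx":0,"ry":0,"rz":0,"fingers":0.7},
  {"x":36,"y":112,"z":-160,"rx":0,"ry":0,"rz":0,"fingers":0.7},
  {"x":52,"y":162,"z":-160,"rx":0,"ry":0,"rz":0,"fingers":0.7},
  {"x":68,"y":212,"z":-160,"rx":0,"ry":0,"rz":0,"fingers":0.7},
  {"x":84,"y":262,"z":-160,"rx":0,"ry":0,"rz":0,"fingers":0.7},
  {"x":100,"y":312,"z":-160,"rx":0,"ry":0,"rz":0,"fingers":0.7},
  {"x":116,"y":362,"z":-155,"rx":0,"ry":0,"rz":0,"fingers":0.7},
  {"x":130,"y":405,"z":-140,"rx":0,"ry":0,"rz":0,"fingers":0.7},
  {"x":136.5,"y":425,"z":-120,"rx":0,"ry":0,"rz":0,"fingers":0.7},
  {"x":136.5,"y":425,"z":-104,"rx":0,"ry":0,"rz":0,"fingers":0.7},
  {"x":136.5,"y":425,"z":-96,"rx":0,"ry":0,"rz":0,"fingers":0.7},
  {"x":136.5,"y":425,"z":-96,"rx":0,"ry":0,"rz":0,"fingers":0.7},
  {"x":136.5,"y":425,"z":-96,"rx":0,"ry":0,"rz":0,"fingers":0.7},
  {"x":136.5,"y":425,"z":-96,"rx":0,"ry":0,"rz":0,"fingers":0.7},
])

```text
time_s: 28.1
tool_pos: [0.6101, -0.2583, 0.1315]
tool_rot: [180.0, -0.1, 0.1]
force: [-0.2, -0.7, -0.6]
grip_width: 0.0212
grasp_force: 20.0
```

```bash
python3 chk.py .092 .6098 -.2594 .084
```

```text
pred lid u 337.2571884462418 367.72727377913094 v 122.27212997506894 137.3215486443626 | obs u 328.5 366.5 v 119.5 140.5 | jar rim u 337.5396113401763 367.62924173526903 px/mm 0.3270611999466602 [ 610.01201568 -258.43921023  131.31458231]
```

Request:
drive_tool([
  {"x":0,"y":0.3,"z":7,"rx":0,"ry":0,"rz":0,"fingers":0.7},
  {"x":0,"y":0.3,"z":14,"rx":0,"ry":0,"rz":0,"fingers":0.7},
  {"x":0,"y":0.3,"z":18,"rx":0,"ry":0,"rz":0,"fingers":0.7},
  {"x":0,"y":0.3,"z":21,"rx":0,"ry":0,"rz":0,"fingers":0.7},
  {"x":0,"y":0.3,"z":23,"rx":0,"ry":0,"rz":0,"fingers":0.7},
  {"x":0,"y":0.3,"z":24,"rx":0,"ry":0,"rz":0,"fingers":0.7},
  {"x":0,"y":0.3,"z":24,"rx":0,"ry":0,"rz":0,"fingers":0.7},
  {"x":0,"y":0.3,"z":24,"rx":0,"ry":0,"rz":0,"fingers":0.7},
])

```text
time_s: 29.15
tool_pos: [0.6097, -0.259, 0.1066]
tool_rot: [180.0, -0.0, 0.1]
force: [1.0, -1.1, -0.8]
grip_width: 0.0214
grasp_force: 20.0
```

Request:
drive_tool([
  {"x":0,"y":0,"z":0.7,"rx":0,"ry":0,"rz":0,"fingers":0.7},
  {"x":0,"y":0,"z":1.4,"rx":0,"ry":0,"rz":0,"fingers":0.7},
  {"x":0,"y":0,"z":2.2,"rx":0,"ry":0,"rz":0,"fingers":0.7},
  {"x":0,"y":0,"z":2.2,"rx":0,"ry":0,"rz":0,"fingers":0.7},
  {"x":0,"y":0,"z":2.2,"rx":0,"ry":0,"rz":0,"fingers":0.7},
  {"x":0,"y":0,"z":2.2,"rx":0,"ry":0,"rz":0,"fingers":0.7},
])

```text
time_s: 29.9
tool_pos: [0.6096, -0.2588, 0.1044]
tool_rot: [180.0, 0.0, 0.1]
force: [-2.2, 1.3, 3.5]
grip_width: 0.0212
grasp_force: 20.0
```

Request:
drive_tool([
  {"x":0,"y":0,"z":0,"rx":0,"ry":0,"rz":0,"fingers":0.2},
  {"x":0,"y":0,"z":0,"rx":0,"ry":0,"rz":0,"fingers":0.0},
  {"x":0,"y":0,"z":0,"rx":0,"ry":0,"rz":0,"fingers":-0.1},
  {"x":0,"y":0,"z":0,"rx":0,"ry":0,"rz":0,"fingers":-0.1},
  {"x":0,"y":0,"z":-10,"rx":0,"ry":0,"rz":0,"fingers":-0.1},
  {"x":0,"y":0,"z":-35,"rx":0,"ry":0,"rz":0,"fingers":-0.1},
  {"x":0,"y":0,"z":-75,"rx":0,"ry":0,"rz":0,"fingers":-0.1},
  {"x":0,"y":0,"z":-110,"rx":0,"ry":0,"rz":0,"fingers":-0.1},
  {"x":-25,"y":30,"z":-125,"rx":0,"ry":0,"rz":0,"fingers":-0.1},
  {"x":-60,"y":70,"z":-125,"rx":0,"ry":0,"rz":0,"fingers":-0.1},
  {"x":-95,"y":110,"z":-125,"rx":0,"ry":0,"rz":0,"fingers":-0.1},
  {"x":-130,"y":150,"z":-125,"rx":0,"ry":0,"rz":0,"fingers":-0.1},
  {"x":-165,"y":190,"z":-125,"rx":0,"ry":0,"rz":0,"fingers":-0.1},
  {"x":-200,"y":230,"z":-125,"rx":0,"ry":0,"rz":0,"fingers":-0.1},
  {"x":-220,"y":250,"z":-125,"rx":0,"ry":0,"rz":0,"fingers":-0.1},
  {"x":-220,"y":250,"z":-125,"rx":0,"ry":0,"rz":0,"fingers":-0.1},
  {"x":-220,"y":250,"z":-125,"rx":0,"ry":0,"rz":0,"fingers":-0.1},
])

```text
time_s: 32.02
tool_pos: [0.3916, -0.5081, 0.2297]
tool_rot: [-180.0, -0.1, 0.2]
force: [0.7, 0.8, -0.7]
grip_width: 0.0479
grasp_force: 0.0
```

```bash
python3 - <<'E'
from fit import *
import fit as F
t=vision.read_camera("top"); s=vision.read_camera("side")
for nm,c,(x,y,w,h) in (("top",t,(190,80,320,180)),("side",s,(215,105,240,180))):
    z=800/w; im=cv2.resize(c["image"][y:y+h,x:x+w,::-1],None,fx=z,fy=z,interpolation=cv2.INTER_CUBIC); cv2.imwrite(f"pics/end_{nm}.png",im[:600])
J={"jar_78":(.6208,.2515),"jar_50":(.618,.0672),"jar_92":(.6098,-.2593),"jar_64":(.474,-.1608)}
Hs={"92":.070,"78":.062,"64":.054,"50":.046}
# same jar fit as before (moved?), and the disc fitted at its seated height
for k,x0 in J.items():
    d=int(k[4:])/1e3; f=feat(t)
    def cost(v,cams):
        r=0
        for c in cams:
            f=feat(c); p=np.vstack([circ(v[0],v[1],Hs[k[4:]]+.024,d)]); q=proj(c,p); n=q-q.mean(0); n/=np.linalg.norm(n,axis=1)[:,None]
            m=(n[:,1]<.2); r-=np.clip(samp(f,q+n)-samp(f,q-n),-20,400)[m].mean()
        return r
    out=[]
    for cams in([t],[s]):
        b=min((cost((x0[0]+a,x0[1]+e),cams),x0[0]+a,x0[1]+e) for a in np.arange(-.006,.0061,.001) for e in np.arange(-.006,.0061,.001)); out.append(np.round(np.array(b[1:])*1e3,1))
    print(k,"jar was",np.array(x0)*1e3,"disc top/side",*out)
E
```

```text
jar_78 jar was [620.8 251.5] disc top/side [621.8 251.5] [619.8 252.5]
jar_50 jar was [618.   67.2] disc top/side [619.   67.2] [618.   68.2]
jar_92 jar was [ 609.8 -259.3] disc top/side [ 609.8 -258.3] [ 610.8 -259.3]
jar_64 jar was [ 474.  -160.8] disc top/side [ 474.  -160.8] [ 474.  -159.8]
```

View pics/end_top.png

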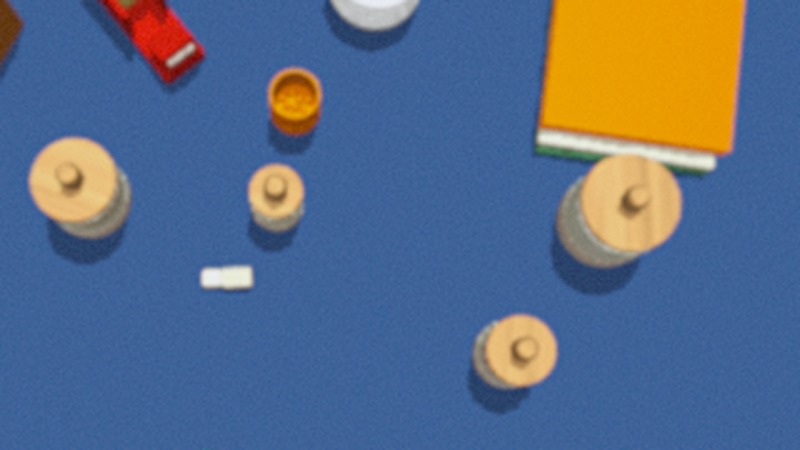

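View pics/end_side.png

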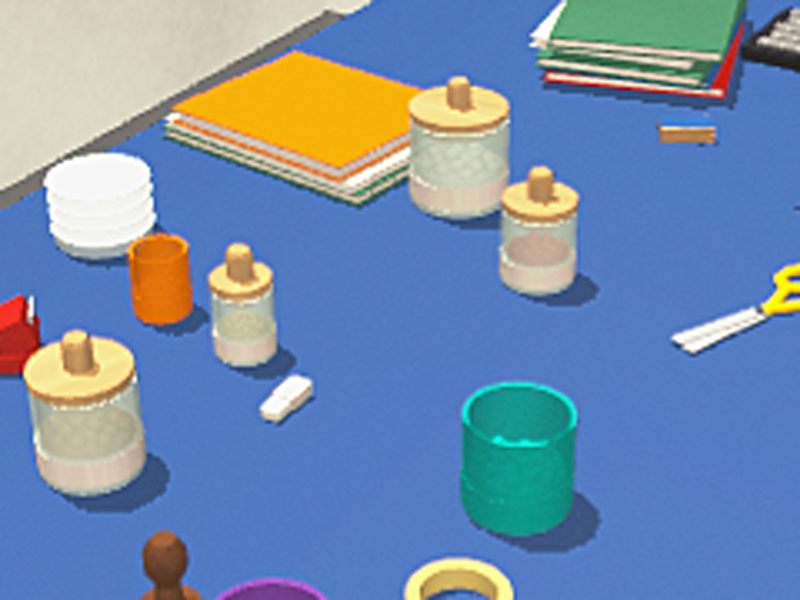

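All four lids sit flat and centred to within about 1 mm, and the jars and the stamp haven't moved. I'm handing the job in.

```bash
python3 -c "
from cell import workorder
print(workorder.sign_off())"
```

```text
the job is handed in; nothing more can be done
None
```

All four jars are closed with their own lids, each flat on the rim within about 1 mm of centre; the jars and the hand stamp stand where they were, and the job is handed in at about 32 s.

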